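# Load the spring tester to its mark with ring weights

## Task

Test the spring in the stand: put the brass ring weights over the spindle one at a time, setting each gently down on the pan (or on the ring below) before letting go, and stop with the first ring that brings the black pointer down to the red mark. The spindle leans, so feel for its tip with the ring instead of forcing it: never press the pan down to its stop. Leave the rings that are not needed on the mat, and do not shift the red mark, the pliers, the bin or the screwdriver.

Things in the scene. Friction and masses are not known exactly. Their poses are not given: they have to be found in the camera images.
- stand: Spring test stand, fixed to the bench: grey base plate 150 x 130 x 12 mm, lower spring seat and coil spring, round pan above, flat aluminium rule 40 mm wide standing 80 mm from the pan's axis on the stand's +y side, its face towards the stand's +x, top 110 mm above the bench. Origin on the pan's axis, at bench height; its z is up. Stand means all of it: base, pan, spindle, rule and mark.
- pan_seat (a point): Centre of the pan's flat upper face (aluminium disc, 80 mm across, 4 mm thick, no rim), on which the first ring rests; 108 mm above the bench when the pan is empty. The pan moves only straight down on its spring and stays level. A steel spindle, 11 mm thick and 62 mm long, stands up from here.
- spindle_top (a point): Point on the pan's axis, 62 mm above the pan, level with the spindle's blunt tip (1 mm chamfer), moving with the pan. The spindle leans in a worn socket: its foot is on the axis, but its tip stands 5 to 6 mm sideways of this point, in a direction that may be any and that the readings do not show. It keeps its lean, and gives way only to about 5 N sideways at the tip.
- pan (a joint): How far the pan has sunk on its spring, m: 0 empty (resting against its upper stop), grows as it sinks, lower stop at 0.046, which must not be reached (stay above 0.043). The spring takes about 270 N per m and carries about 0.5 N preload beyond the weight of the empty pan: one ring sinks it about 8.5 mm and each further ring about 10.5 mm.
- pointer (a point): Tip of the black pointer arm (6 mm wide, 3 mm thick) that is fixed to the pan and passes in front of the rule; this point is half-way up its thickness, 80 mm from the pan's axis. It sinks with the pan.
- mark_edge (a point): Edge of the red mark nearest the pointer (flag 3 mm thick, 22 mm long, clamped to the rule, 1 mm beyond the pointer's tip), half-way up its thickness. It lies 12 to 24 mm below the pointer of the empty pan and stays where it is. The pointer is at the mark when the two points are level.
- ring0_mid (a point): Centre, half-way up, of a brass ring weight lying flat: 52 mm outside, 14.5 mm bore, 18 mm high, about 0.29 kg (a few per cent more or less). Four alike lie on the mat, 84 to 120 mm apart from neighbour to neighbour, give or take 12 mm.
- ring1_mid (a point): As ring0: the second brass ring weight.
- ring2_mid (a point): As ring0: the third brass ring weight.
- ring3_mid (a point): As ring0: the fourth brass ring weight.
- mat: Black rubber mat, fixed, 240 mm along its x, 200 mm along its y, 4 mm thick; origin at the centre of its underside. The rings lie at about x = -60 and +60 mm, y = -42 and +42 mm of its frame, so there is most room for the fingers along its x axis.
- pliers_mid (a point): Orange-handled pliers lying beyond the work, about 140 x 57 x 16 mm, at their middle. Leave alone.
- bin_mid (a point): Small blue parts bin with terminal blocks, 100 x 130 x 55 mm, at its centre. Leave alone.
- driver: Screwdriver with red handle, 200 mm long and 26 mm thick, lying on the bench; origin under its middle. Leave alone.
Mind the look-alikes: they are no part of the job. Several things have the shape of the stand; the one meant has the colours described above. What is shaped like the part that bears ring1_mid but purple is not meant.

How it is judged:
By the outcome, as a careful person would: the job done as asked, in the order asked, and still so for the second after the job is handed in, with the robot touching nothing.
It also fails if it takes over 72 s, if anything falls off the work surface, if the arm or the gripper's body presses on something with over 40 N, if the wrist force passes 120 N, or if a joint passes its speed limit or range.

## Robot

A 6-joint arm with a two-finger parallel gripper is mounted at the origin on the work surface. World frame = base frame: x ahead of the robot, y to its left, z up, the work surface at z = 0. Lengths are in m, angles in rad, forces in N, time in s.
With the tool pointing down it reaches from about 0.25 to 0.725 m from the base axis. Payload 9.7 kg.
Tool frame: the origin (TCP) lies between the finger pads; the fingertips stand 14 mm ahead of it and the grasp point (between the pads) lies 5 mm behind it (ctrl.tcp_to_tips is the distance from the TCP to the fingertips, in m); z points along the fingers, x is the direction in which the jaws open and shut, and the axes are right-handed (so a half turn about z gives the same grasp; the last joint's range is limited). The gripper opens to 85 mm and grips with 20 to 120 N. Pads are 22 mm wide; open, the fingers measure 114 mm over their backs; the gripper's body (76 mm by 85 mm) begins 54 mm behind the grasp point. The pads swing forward as they close: fully open they stand 13 mm farther back than shut.
Start: joints at [-1.211, 0.087, 0.176, 1.66, 0, 1.571], TCP at [0.194, -0.515, 0.245] pointing down, gripper open.
Joint ranges: [-3.13, 3.13], [-0.85, 1.81], [-1.15, 1.24], [-2.2, 2.28], [-1.44, 1.52], [-3.14, 3.14]. Speed limits (rad/s): [2.22, 2.22, 2.57, 3.14, 3.14, 3.14].

## Interface

Orientations are given as a unit quaternion [x, y, z, w].
In Python, from rig import ctrl gives the robot as it stands. The module is installed in compiled form; this text tells all that it offers.
- The arm moves only by the tool arm_command, never from a script. Its argument "targets" is text: rows parted by semicolons, each of 7 numbers parted by spaces: the shift along the tool's x, y, z in units of 40 mm (1.0 is 40 mm), then the turn, a rotation vector about the tool's x, y, z in rad, then the opening, from 0 (shut) to 1 (fully open). A call has 1 to 10 rows; each row is the pose to reach, as a shift and turn from the pose commanded when the call began, along the tool's axes at that moment; what a row does not reach only later rows make up. A row lasts 1/8 s, in which the tool goes at most 62.5 mm and 10.7 degrees, less where a joint would pass 70% of its speed; a pose out of reach is approached as far as the arm can. A call with a gripper value outside its range is refused whole. The fingers move at their own pace and stop on an object; "newtons" is the grip in N (left out, the last holds). Time passes only in rows, so rows that repeat a pose let the fingers close. It gives the time, the measured TCP pose, the force and the opening at its end, in the units of the state.
- ctrl.state(): the state, without advancing time (a new reading comes with each control period).
- ctrl.grab_frame(name): name is "scene" or "top" or "wrist"; returns a dict with "img" (400x640x3 uint8, red, green, blue), "intrinsics" (3x3 intrinsics, pixels), "rvec" (rotation vector, rad) and "tvec" (3), from world to camera coordinates, as OpenCV has them; the wrist camera has in their place "T_tool_cam" (4x4, takes a point from camera to tool coordinates, whose origin is the TCP and whose axes are the tool frame's). Camera axes: x right, y down, z forward; pixel columns grow to the right and rows downward; lengths in m; the calibration is good to about 2 mm. A picture is of the moment at which its call begins: read the wrist's pose just before it. There is no depth.
- ctrl.close_job(): hands the job in, once; it reports no verdict.
The state is a dict: "time": time; "joint_positions": joint angles; "joint_velocities": joint speeds; "joint_efforts": joint torques, N m; "position": TCP position; "eef_rot": TCP orientation; "contact_force": force on the tool from outside, world axes, zero at the start; "ft_torque": the same for the moment, N m; "gripper_width": finger opening in m.
Only numpy, scipy, OpenCV 4.12 (cv2) and the standard library are available. Lean on these libraries where they do the work, as an engineer would, in place of code of your own. Each camera call takes 0.05 s, during which the arm holds its last target. There are 200 camera calls.

## Working session

There is one attempt and no reset: what is moved stays moved. The work goes in short steps, Python scripts to look and compute and a tool call to move; the robot and the scene stay as the last step left them, time stands still between calls to the robot, and variables do not carry over. Pictures are saved under pics/ and viewed, about 8 in all and at most 12, crops included, and the job is handed in when it is done.

Besides the shell and the picture viewer there is one more tool, called after "Call:" by a JSON object that holds its "method" and its "body". arm_command: Moves the arm, as the interface text tells. Its arguments: {"type":"object","properties":{"targets":{"type":"string"},"newtons":{"type":"number"}},"required":["targets"]}

```bash
mkdir -p pics
cat > h.py <<'E'
import numpy as np, cv2, json
from scipy.spatial.transform import Rotation as R
from rig import ctrl
def grab(name,fn=None):
    s=ctrl.state(); f=ctrl.grab_frame(name)
    K=np.array(f["intrinsics"])
    if name=="wrist":
        T=np.eye(4);T[:3,:3]=R.from_quat(s["eef_rot"]).as_matrix();T[:3,3]=s["position"]
        M=T@np.array(f["T_tool_cam"]); Rc=M[:3,:3]; c=M[:3,3]
    else:
        A=cv2.Rodrigues(np.array(f["rvec"],float))[0]; Rc=A.T; c=-A.T@np.array(f["tvec"]).ravel()
    if fn: cv2.imwrite("pics/"+fn,f["img"][:,:,::-1])
    return f["img"],(K,Rc,c)
def ray(cam,u,v):
    K,Rc,c=cam; d=Rc@np.linalg.solve(K,[u,v,1.]); return c,d/np.linalg.norm(d)
def onz(cam,u,v,z):
    c,d=ray(cam,u,v); return c+d*(z-c[2])/d[2]
def proj(cam,p):
    K,Rc,c=cam; q=K@(Rc.T@(np.asarray(p)-c)); return q[:2]/q[2]
E
python3 - <<'E'
from h import *
a,c=grab("top","top0.png"); b,d=grab("scene","scene0.png")
print(c,d); print(ctrl.state())
E
```

```text
(array([[398.92969275,   0.        , 319.18412223],
       [  0.        , 398.92969275, 195.8079166 ],
       [  0.        ,   0.        ,   1.        ]]), array([[-1.45500779e-03, -9.88820974e-01,  1.49100519e-01],
       [-9.99984456e-01,  6.36187587e-04, -5.53928013e-03],
       [ 5.38250047e-03, -1.49106261e-01, -9.88806529e-01]]), array([0.44160332, 0.07918609, 1.10044137])) (array([[483.87456683,   0.        , 320.08398901],
       [  0.        , 483.87456683, 208.23652773],
       [  0.        ,   0.        ,   1.        ]]), array([[ 0.80949845,  0.32478549, -0.48910801],
       [ 0.58701254, -0.4638033 ,  0.66355315],
       [-0.01133747, -0.82425778, -0.56610121]]), array([ 1.22609504, -0.8009621 ,  0.89159103]))
{'time': 0.1, 'joint_positions': array([-1.21100476e+00,  8.74386286e-02,  1.75214186e-01,  1.65979300e+00,
        7.15236220e-06,  1.57078647e+00]), 'joint_velocities': array([ 0.00119157, -0.00058746,  0.00150953,  0.00101438, -0.00134539,
        0.00297297]), 'joint_efforts': array([-9.59255121e-04, -5.21561086e+01,  4.65654337e+01,  1.61043619e-02,
       -5.02758940e-05, -3.12117734e-06]), 'position': array([ 0.19358097, -0.51461179,  0.24463592]), 'eef_rot': array([ 8.22218910e-01, -5.69171056e-01, -4.99972855e-04, -3.50456883e-04]), 'contact_force': array([-1.01500397,  0.15822753, -0.2805301 ]), 'ft_torque': array([0.01583997, 0.01690493, 0.02605386]), 'gripper_width': 0.08538765166478263}
```

View pics/top0.png

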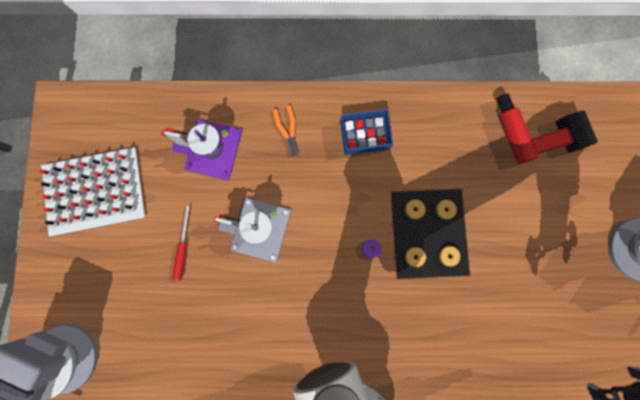

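View pics/scene0.png

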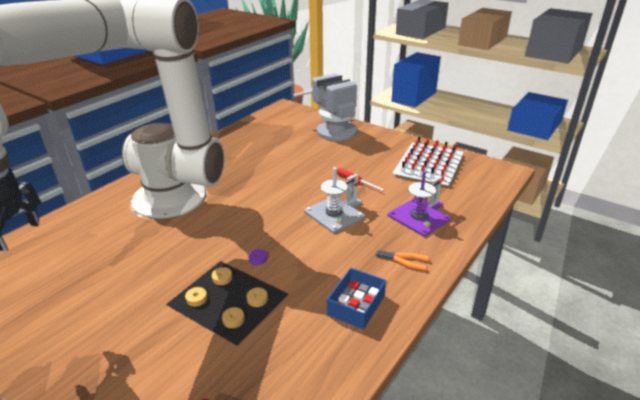

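Top view: grey stand at about (255,226) and purple decoy at (205,140). Rings are at (415,209), (446,209), (416,257) and (450,257), with a purple ring at (372,249) to avoid.

```bash
python3 - <<'E'
from h import *
a,c=grab("top"); b,d=grab("scene")
def blobs(m,amin,amax=1e9):
    n,l,s,ce=cv2.connectedComponentsWithStats(m.astype(np.uint8)); return [(ce[i].round(1),s[i]) for i in range(1,n) if amin<s[i][4]<amax]
for im,cam,n in((a,c,"top"),(b,d,"scene")):
    h=cv2.cvtColor(im,cv2.COLOR_RGB2HSV)
    roi=np.zeros(h.shape[:2],bool)
    if n=="top": roi[185:285,385:475]=1
    else: roi[255:345,165:290]=1
    for ce,s in blobs(roi&(h[...,1]>90)&(h[...,2]>90)&(h[...,0]<35),60): print(n,"ring",ce,s,onz(cam,*ce,.020).round(4))
h=cv2.cvtColor(a,cv2.COLOR_RGB2HSV)
m=np.zeros(h.shape[:2],bool); m[185:285,385:475]=1
m&=h[...,2]<70
pts=np.argwhere(m)[:,::-1].astype(np.float32)
r=cv2.minAreaRect(pts); print("mat",r,[onz(c,*p,.004).round(3) for p in cv2.boxPoints(r)])
# pan
for im,cam,n,(x0,x1,y0,y1) in((a,c,"top",(205,305,190,270)),(b,d,"scene",(295,400,160,235))):
    g=cv2.resize(im[y0:y1,x0:x1],None,fx=6,fy=6,interpolation=cv2.INTER_CUBIC)
    cv2.imwrite(f"pics/z_{n}.png",g[:,:,::-1])
    print(n,x0,y0)
print(onz(c,255,226,.108),onz(d,334,187,.108))
E
python3 -c "
import cv2,numpy as np
a=cv2.imread('pics/z_top.png');b=cv2.imread('pics/z_scene.png')
w=640;b=b[:,:w];a=a[:,:w];cv2.imwrite('pics/z.png',cv2.resize(np.vstack([a[:450],b]),None,fx=.65,fy=.65))"
```

```text
top ring [430.8 238.5] [ 385  185   90  100 2647] [ 0.4878 -0.228   0.02  ]
top ring [415.2 208.9] [406 200  20  19 281] [ 0.5682 -0.1889  0.02  ]
top ring [446.3 209.1] [437 200  20  19 285] [ 0.5676 -0.2738  0.02  ]
top ring [415.9 257. ] [406 247  21  21 317] [ 0.4385 -0.1859  0.02  ]
top ring [449.8 256. ] [439 246  22  21 358] [ 0.441 -0.277  0.02 ]
scene ring [224.8 298.8] [ 165  255  125   90 5776] [ 0.5128 -0.2413  0.02  ]
scene ring [221.1 275.5] [211 267  21  18 316] [ 0.4429 -0.1855  0.02  ]
scene ring [195.6 295.9] [184 286  23  21 371] [ 0.445  -0.2768  0.02  ]
scene ring [256.6 296.6] [246 287  22  20 347] [ 0.5728 -0.1893  0.02  ]
scene ring [232.6 317.2] [222 307  22  21 389] [ 0.5723 -0.2743  0.02  ]
mat ((429.35394287109375, 232.8097381591797), (87.60553741455078, 72.3061752319336), 86.18592071533203) [array([ 0.619, -0.125,  0.004]), array([ 0.632, -0.328,  0.004]), array([ 0.392, -0.33 ,  0.004]), array([ 0.38 , -0.134,  0.004])]
top 205 190
scene 295 160
[0.51546746 0.23326119 0.108     ] [0.51664422 0.23464683 0.108     ]Traceback (most recent call last):
  File "<string>", line 4, in <module>
    w=640;b=b[:,:w];a=a[:,:w];cv2.imwrite('pics/z.png',cv2.resize(np.vstack([a[:450],b]),None,fx=.65,fy=.65))
                                                                           ~~~~~~~~~^^^^^^^^^^^^^
    return _nx.concatenate(arrs, 0, dtype=dtype, casting=casting)
           ~~~~~~~~~~~~~~~^^^^^^^^^^^^^^^^^^^^^^^^^^^^^^^^^^^^^^^
ValueError: all the input array dimensions except for the concatenation axis must match exactly, but along dimension 1, the array at index 0 has size 600 and the array at index 1 has size 630
```

```bash
python3 -c "
import cv2,numpy as np
a=cv2.imread('pics/z_top.png');b=cv2.imread('pics/z_scene.png')
cv2.imwrite('pics/z.png',cv2.resize(np.hstack([a[:450],b[:450]]),None,fx=.65,fy=.65))
from rig import ctrl; print(ctrl.tcp_to_tips)"
```

```text
0.014
```

View pics/z.png

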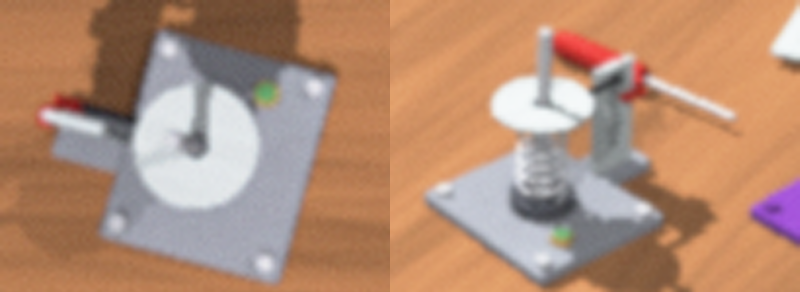

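Crop: the grey stand's pan centre is at about (255.3,227.4) in the top view and (334.0,186.9) in the scene view. The mark lies at stand +y, roughly world +y.

```bash
cat >> h.py <<'E'
def go(p,yaw=0.):
    s=ctrl.state(); A=R.from_quat(s["eef_rot"]).as_matrix()
    B=np.array([[np.cos(yaw),np.sin(yaw),0],[np.sin(yaw),-np.cos(yaw),0],[0,0,-1]])
    d=A.T@(np.array(p)-s["position"])/.04
    print("row",d.round(3),R.from_matrix(A.T@B).as_rotvec().round(3),"t",round(s["time"],2))
E
python3 - <<'E'
from h import *
c=ctrl.grab_frame("top");
print(np.array(ctrl.grab_frame("wrist")["T_tool_cam"]).round(3)); a,cc=grab("top");b,d=grab("scene")
print(onz(cc,255.3,227.4,.108),onz(d,334,186.9,.108))
go([.47,.2,.31]);go([.53,.22,.31])
E
```

```text
[[ 1.     0.001 -0.001  0.001]
 [-0.001  0.948  0.317 -0.082]
 [ 0.001 -0.317  0.948 -0.129]
 [ 0.     0.     0.     1.   ]]
[0.51198923 0.2324383  0.108     ] [0.51631701 0.23512132 0.108     ]
row [-14.292 -12.758  -1.618] [-0.     0.    -1.211] t 0.4
row [-14.232 -14.338  -1.618] [-0.     0.    -1.211] t 0.4
```

Call:
{"method": "arm_command", "body": {"targets": "-14.8 -14.2 -1.6 0 0 -1.211 1;-14.8 -14.2 -1.6 0 0 -1.211 1;-14.8 -14.2 -1.6 0 0 -1.211 1;-14.8 -14.2 -1.6 0 0 -1.211 1;-14.8 -14.2 -1.6 0 0 -1.211 1;-14.8 -14.2 -1.6 0 0 -1.211 1;-14.8 -14.2 -1.6 0 0 -1.211 1;-14.8 -14.2 -1.6 0 0 -1.211 1;-14.8 -14.2 -1.6 0 0 -1.211 1;-14.8 -14.2 -1.6 0 0 -1.211 1", "newtons": 40}}

```text
time: 1.65
position: [0.4395, 0.0601, 0.2943]
eef_rot: [1.0, 0.0, 0.001, 0.0]
contact_force: [1.3, -0.6, -0.0]
gripper_width: 0.085
```

```bash
python3 -c "
from h import *
go([.513,.24,.31])"
```

```text
row [ 1.84  -4.496 -0.39 ] [ 0.    -0.001  0.   ] t 1.65
```

Call:
{"method": "arm_command", "body": {"targets": "1.7 -4.2 -0.4 0 0 0 1;1.7 -4.2 -0.4 0 0 0 1;1.7 -4.2 -0.4 0 0 0 1;1.7 -4.2 -0.4 0 0 0 1;1.7 -4.2 -0.4 0 0 0 1"}}

```text
time: 2.28
position: [0.5069, 0.2258, 0.3097]
eef_rot: [1.0, 0.0, -0.0, 0.0]
contact_force: [-1.0, -0.3, 0.6]
gripper_width: 0.0854
```

```bash
python3 -c "
from h import *
im,c=grab('wrist','w1.png'); print(c,proj(c,[.514,.234,.108]),proj(c,[.514,.234,.17])); print(ctrl.state()['contact_force'])"
```

```text
(array([[309.33922264,   0.        , 316.56124429],
       [  0.        , 309.33922264, 199.5412291 ],
       [  0.        ,   0.        ,   1.        ]]), array([[ 9.99998786e-01,  1.51076218e-03, -3.81786593e-04],
       [ 1.31167903e-03, -9.48371750e-01, -3.17158167e-01],
       [-8.41226185e-04,  3.17157281e-01, -9.48372580e-01]]), array([0.50779265, 0.30721005, 0.43873036])) [322.4285532  166.98511513] [323.6111859  181.97576457]
[ 0.10292174 -0.48862569 -0.54059239]
```

View pics/w1.png

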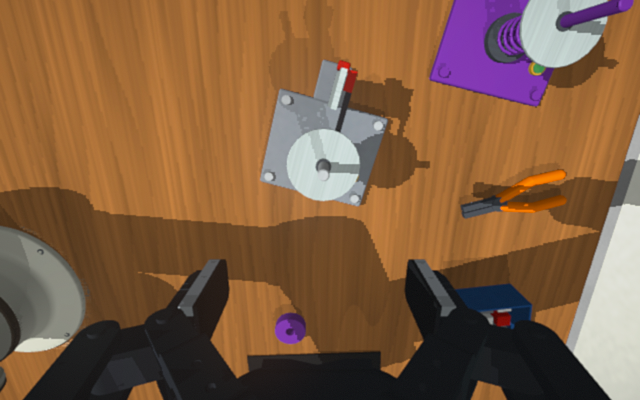

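Wrist view: pan disc is centred at about (323,164) with the spindle tip near (324,174). I'll zoom in and fit the disc.

Run:
```python
from h import *
im,c=grab('wrist')
g=cv2.resize(im[125:205,283:363],None,fx=7,fy=7,interpolation=cv2.INTER_CUBIC); cv2.imwrite('pics/w1z.png',g[:,:,::-1])
m=np.zeros(im.shape[:2],np.uint8); m[125:205,283:363]=((im[125:205,283:363].min(2)>165)*255)
n,l,s,ce=cv2.connectedComponentsWithStats(m); k=1+s[1:,4].argmax(); 
cs=max(cv2.findContours((l==k).astype(np.uint8),0,1)[0],key=len); e=cv2.fitEllipse(cv2.convexHull(cs)); print(e,onz(c,*e[0],.108),s[k])
```

```text
((322.62762451171875, 163.93759155273438), (71.67101287841797, 72.87922668457031), 98.97086334228516) [0.51428191 0.23678817 0.108     ] [ 286  128   73   72 3642]
```

View pics/w1z.png

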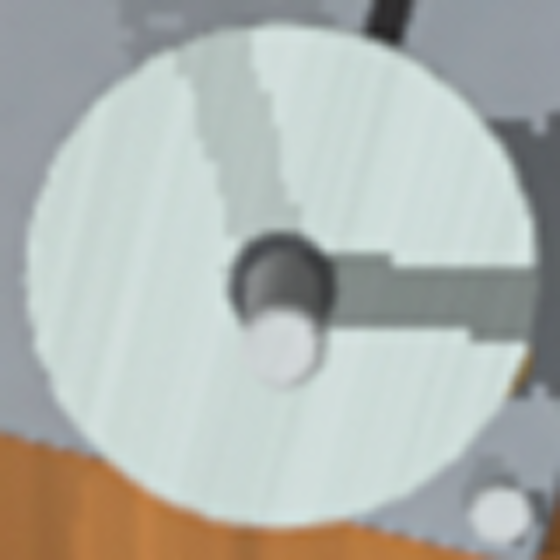

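Run:
```python
from h import *
im,c=grab('wrist')
print(c[2],ctrl.state()['position'])
print("tip",onz(c,323.3,174.2,.170)-[.5143,.2368,.108]); go([.442,-.186,.12])
```

```text
[0.50768996 0.30627693 0.43953206] [0.50686406 0.22479645 0.31057289]
tip [-0.0004896  0.0034124  0.062    ]
row [-1.612 10.273  4.76 ] [-0.    -0.001 -0.001] t 2.42
```

Call:
{"method": "arm_command", "body": {"targets": "-1.61 10.27 4.76 0 0 0 1;-1.61 10.27 4.76 0 0 0 1;-1.61 10.27 4.76 0 0 0 1;-1.61 10.27 4.76 0 0 0 1;-1.61 10.27 4.76 0 0 0 1;-1.61 10.27 4.76 0 0 0 1;-1.61 10.27 4.76 0 0 0 1;-1.61 10.27 4.76 0 0 0 1;-1.61 10.27 4.76 0 0 0 1;-1.61 10.27 4.76 0 0 0 1"}}

```text
time: 3.68
position: [0.443, -0.1843, 0.1205]
eef_rot: [1.0, 0.0, 0.001, 0.0]
contact_force: [-0.3, -0.1, 1.4]
gripper_width: 0.0849
```

```bash
cat >> h.py <<'E'
def rings(im,cam,z,roi=None,lo=90):
    h=cv2.cvtColor(im,cv2.COLOR_RGB2HSV)
    m=((h[...,1]>lo)&(h[...,2]>90)&(h[...,0]<35)).astype(np.uint8)
    n,l,s,ce=cv2.connectedComponentsWithStats(m)
    for i in range(1,n):
        if 300<s[i][4]<15000:
            cs=max(cv2.findContours((l==i).astype(np.uint8),0,1)[0],key=len); H=cv2.convexHull(cs)
            P=np.array([onz(cam,*p[0],z)[:2] for p in H],np.float32)*1000
            (x,y),r=cv2.minEnclosingCircle(P); print("blob",ce[i].round(),s[i][4],"circle mm",round(x,1),round(y,1),"r",round(r,1))
E
python3 - <<'E'
from h import *
im,c=grab('wrist','w2.png'); print(ctrl.state()['position'],proj(c,[.442,-.186,.022]))
rings(im,c,.022)
E
```

```text
[ 0.44323219 -0.18407394  0.12051206] [313.98425362 208.06388337]
blob [312. 202.] 3462 circle mm 440.6 -181.7 r 27.7
blob [473. 206.] 3757 circle mm 566.4 -184.8 r 30.2
blob [468. 287.] 1413 circle mm 569.6 -263.0 r 31.6
blob [315. 299.] 2911 circle mm 442.8 -270.7 r 31.3
blob [146. 392.] 504 circle mm 274.8 -377.0 r 20.3
blob [487. 392.] 511 circle mm 613.8 -377.1 r 20.4
```

View pics/w2.png

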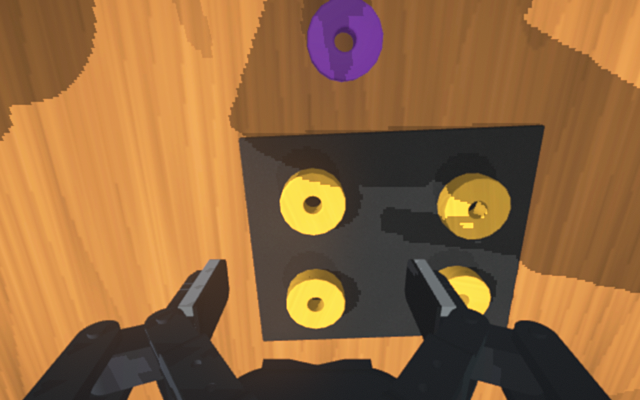

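Wrist view: bore of the near ring is at (313,204), which puts it at about (0.441,-0.184). Descending to grasp it.

Call:
{"method": "arm_command", "body": {"targets": "-0.05 0 1.3 0 0 0 1;-0.05 0 2.3 0 0 0 1;-0.05 0 2.53 0 0 0 1;-0.05 0 2.53 0 0 0 1;-0.05 0 2.53 0 0 0 0.5;-0.05 0 2.53 0 0 0 0.5;-0.05 0 2.53 0 0 0 0.5;-0.05 0 2.53 0 0 0 0.5", "newtons": 40}}

```text
time: 4.72
position: [0.4415, -0.1852, 0.02]
eef_rot: [1.0, 0.0, 0.001, 0.0]
contact_force: [-1.9, 2.1, 7.6]
gripper_width: 0.0496
```

Call:
{"method": "arm_command", "body": {"targets": "0 0 -0.1 0 0 0 0.3;0 0 -0.1 0 0 0 0.3;0 0 -1 0 0 0 0.3;0 0 -2.5 0 0 0 0.3;0 0 -3.5 0 0 0 0.3;0 0 -3.5 0 0 0 0.3"}}

```text
time: 5.48
position: [0.442, -0.1855, 0.1613]
eef_rot: [1.0, -0.0, 0.002, 0.001]
contact_force: [-0.2, 0.6, -3.6]
gripper_width: 0.0497
```

Run:
```python
from h import *
im,c=grab('wrist','w3.png'); s=ctrl.state(); print(s['position'],s['gripper_width'],s['contact_force'])
rings(im,c,s['position'][2]+.003)
print(proj(c,s['position']+[0,0,.003]))
```

```text
[ 0.44122123 -0.1851124   0.1589806 ] 0.04964595063167102 [ 0.21366815 -0.13196621 -3.71766178]
blob [453. 190.] 2744 circle mm 502.0 -142.5 r 14.1
blob [316. 293.] 14905 circle mm 442.6 -201.0 r 48.7
blob [440. 270.] 2343 circle mm 501.9 -182.0 r 15.2
blob [197. 383.] 1135 circle mm 374.0 -249.6 r 19.3
blob [436. 383.] 1132 circle mm 512.1 -250.2 r 19.5
[313.01660832 275.44189198]
```

View pics/w3.png

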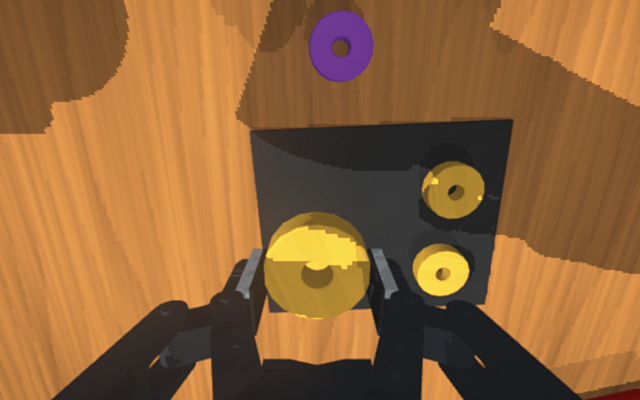

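The ring is held (force −3.7 N), with its bore at (316.5,274), within about 1.5 mm of the TCP. Moving above the spindle.

Call:
{"method": "arm_command", "body": {"targets": "0 0 -1.2 0 0 0 0.3;1.8 -10.63 -1.2 0 0 0 0.3;1.8 -10.63 -1.2 0 0 0 0.3;1.8 -10.63 -1.2 0 0 0 0.3;1.8 -10.63 -1.2 0 0 0 0.3;1.8 -10.63 -1.2 0 0 0 0.3;1.8 -10.63 -1.2 0 0 0 0.3;1.8 -10.63 -1.2 0 0 0 0.3;1.8 -10.63 -1.2 0 0 0 0.3;1.8 -10.63 -1.2 0 0 0 0.3"}}

```text
time: 6.78
position: [0.5121, 0.2401, 0.2043]
eef_rot: [1.0, 0.0, -0.001, 0.001]
contact_force: [-0.6, -0.4, -3.2]
gripper_width: 0.0498
```

Run:
```python
from h import *
F=[ctrl.state()['contact_force']]
for i in range(3): grab('top'); F.append(ctrl.state()['contact_force'])
print(np.round(F,1)); im,c=grab('wrist','w4.png'); go([.513,.2395,.196]); print(ctrl.state()['position'])
s,d=grab('scene'); t,e=grab('top')
g=np.hstack([cv2.resize(im[180:330,240:390],(400,400)),cv2.resize(s[150:240,290:380],(400,400),interpolation=2)])
cv2.imwrite('pics/w4c.png',g[:,:,::-1])
```

```text
[[-0.6 -0.4 -3.2]
 [-0.6 -0.4 -2.2]
 [-0.1 -1.  -2.8]
 [-0.4  0.2 -2.1]]
row [ 0.007 -0.007  0.254] [ 0.     0.    -0.002] t 6.97
[0.51270998 0.23920632 0.2061712 ]
```

View pics/w4c.png

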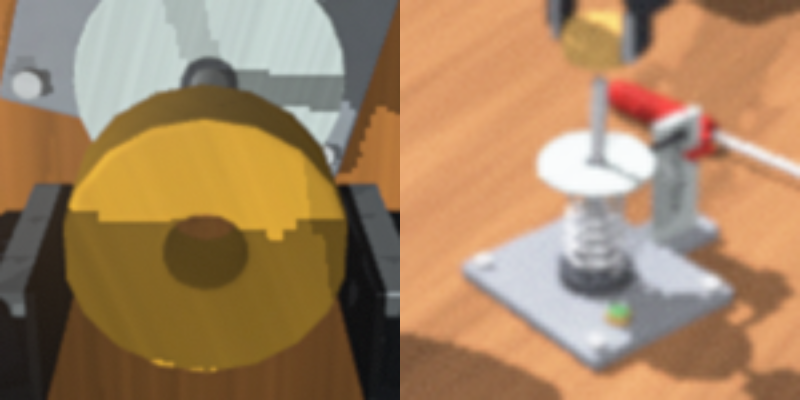

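Crops: the ring sits above the spindle in both views. Probing downwards.

Call:
{"method": "arm_command", "body": {"targets": "0 0 0.25 0 0 0 0.3;0 0 0.4 0 0 0 0.3;0 0 0.52 0 0 0 0.3;0 0 0.65 0 0 0 0.3;0 0 0.65 0 0 0 0.3"}}

```text
time: 7.7
position: [0.5125, 0.2403, 0.1798]
eef_rot: [1.0, 0.0, -0.0, 0.0]
contact_force: [-0.5, -0.2, -2.4]
gripper_width: 0.0495
```

Run:
```python
from h import *
F=[]
for i in range(4): im,c=grab('wrist'); F.append(ctrl.state()['contact_force'])
print(np.round(F,1),np.mean(F,0).round(2)); print(ctrl.state()['position'])
cv2.imwrite('pics/w5.png',im[:,:,::-1])
m=np.zeros(im.shape[:2],np.uint8); m[:260]=(im[:260].min(2)>165)*255
n,l,s,ce=cv2.connectedComponentsWithStats(m)
H=np.vstack(cv2.findContours(((l>0)&(s[l,4]>150)).astype(np.uint8),0,1)[0])[:,0]
H=H[(H[:,0]>230)&(H[:,0]<400)]
print(H.min(0),H.max(0)); print('pan top row expected z=.108/.098',[proj(c,[.5135,.2755,z]).round(1) for z in(.108,.098)], 'right edge',[proj(c,[.5535,.236,z]).round(1) for z in(.108,.098)])
```

```text
[[ 0.5  0.8 -2.9]
 [-0.7 -0.1 -3.1]
 [-1.1  0.1 -3. ]
 [-0.   0.2 -2.7]] [-0.35  0.26 -2.93]
[0.51277857 0.24041011 0.18056811]
[262  76] [368 245]
pan top row expected z=.108/.098 [array([316.4, 169.6]), array([316.4, 166.4])] right edge [array([373. , 224.4]), array([370.7, 219.1])]
```

No contact force, so the tip is in the bore. Going down while following the lean back toward −y.

Call:
{"method": "arm_command", "body": {"targets": "0 0.02 0.2 0 0 0 0.3;0 0.04 0.4 0 0 0 0.3;0 0.06 0.6 0 0 0 0.3;0 0.06 0.6 0 0 0 0.3"}}

```text
time: 8.4
position: [0.5123, 0.2377, 0.1552]
eef_rot: [1.0, -0.0, -0.001, 0.0]
contact_force: [0.1, -0.2, -2.4]
gripper_width: 0.0495
```

Call:
{"method": "arm_command", "body": {"targets": "0 0.02 0.2 0 0 0 0.3;0 0.04 0.4 0 0 0 0.3;0 0.05 0.6 0 0 0 0.3;0 0.05 0.6 0 0 0 0.3"}}

```text
time: 8.9
position: [0.5123, 0.2357, 0.1313]
eef_rot: [1.0, -0.0, -0.001, 0.0]
contact_force: [0.2, 0.3, -3.2]
gripper_width: 0.0497
```

Run:
```python
from h import *
F=[]
for i in range(4): im,c=grab('wrist'); F.append(ctrl.state()['contact_force'])
print(np.mean(F,0).round(2)); print(ctrl.state()['position'])
```

```text
[-0.33 -0.22 -2.44]
[0.51286855 0.23601662 0.13263031]
```

Call:
{"method": "arm_command", "body": {"targets": "0 0.01 0.12 0 0 0 0.3;0 0.02 0.22 0 0 0 0.3;0 0.02 0.3 0 0 0 0.3;0 0.02 0.38 0 0 0 0.3;0 0.02 0.43 0 0 0 0.3;0 0.02 0.43 0 0 0 0.3"}}

```text
time: 9.85
position: [0.5127, 0.2351, 0.1151]
eef_rot: [1.0, -0.0, 0.0, -0.0]
contact_force: [-0.7, 0.2, 0.5]
gripper_width: 0.0495
```

Run:
```python
from h import *
F=[]
for i in range(4): im,c=grab('wrist'); F.append(ctrl.state()['contact_force'])
print(np.mean(F,0).round(2)); print(ctrl.state()['position'])
```

```text
[-0.19 -0.75  0.07]
[0.51270498 0.23515085 0.11524591]
```

Call:
{"method": "arm_command", "body": {"targets": "0 0 0 0 0 0 0.6;0 0 0 0 0 0 0.8;0 0 0 0 0 0 1;0 0 0 0 0 0 1;0 0 -0.5 0 0 0 1;0 0 -1.5 0 0 0 1;0 0 -2.9 0 0 0 1;0 0 -2.9 0 0 0 1"}}

```text
time: 11.05
position: [0.514, 0.2357, 0.236]
eef_rot: [1.0, -0.0, 0.003, -0.002]
contact_force: [-0.2, -0.3, -0.5]
gripper_width: 0.0852
```

Run:
```python
from h import *
im,c=grab('wrist'); s,d=grab('scene'); print(ctrl.state()['position'],ctrl.state()['gripper_width'])
g=np.hstack([cv2.resize(im[100:260,220:420],(500,400)),cv2.resize(s[165:230,305:375],(431,400),interpolation=2)])
cv2.imwrite('pics/w6.png',cv2.resize(g,None,fx=.85,fy=.85)[:,:,::-1]); go([.569,-.188,.12]);go([.442,-.274,.12]); go([.569,-.188,.019])
```

```text
[0.512995   0.23525771 0.23145469] 0.08548093238162066
row [ 1.398 10.583  2.783] [-0.    -0.001 -0.   ] t 11.15
row [-1.777 12.733  2.778] [-0.    -0.001 -0.   ] t 11.15
row [ 1.395 10.584  5.308] [-0.    -0.001 -0.   ] t 11.15
```

View pics/w6.png

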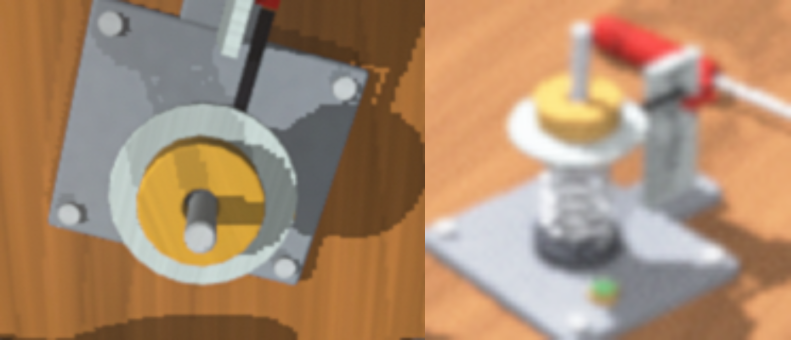

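The ring is seated on the pan with the spindle through it. Fetching the second ring at (0.569,−0.188).

Call:
{"method": "arm_command", "body": {"targets": "1.4 10.58 2.78 0 0 0 1;1.4 10.58 2.78 0 0 0 1;1.4 10.58 2.78 0 0 0 1;1.4 10.58 2.78 0 0 0 1;1.4 10.58 2.78 0 0 0 1;1.4 10.58 2.78 0 0 0 1;1.4 10.58 2.78 0 0 0 1;1.4 10.58 2.78 0 0 0 1;1.4 10.58 4 0 0 0 1;1.4 10.58 4 0 0 0 1"}}

```text
time: 12.4
position: [0.5659, -0.1866, 0.0668]
eef_rot: [1.0, 0.0, -0.004, -0.001]
contact_force: [-0.4, 0.6, 0.2]
gripper_width: 0.085
```

Run:
```python
from h import *
im,c=grab('wrist','w7.png'); s=ctrl.state(); print(s['position'],proj(c,[.569,-.188,.022]))
h=cv2.cvtColor(im,cv2.COLOR_RGB2HSV); u0,v0=proj(c,[.569,-.188,.022]).astype(int)
# top-face bore: dark blob inside ring
roi=im[v0-25:v0+25,u0-25:u0+25].max(2)
n,l,st,ce=cv2.connectedComponentsWithStats((roi<110).astype(np.uint8)); print([(ce[i]+[u0-25,v0-25],st[i][4],onz(c,*(ce[i]+[u0-25,v0-25]),.022).round(4)) for i in range(1,n) if st[i][4]>15])
rings(im,c,.022); go([.569,-.188,.0195])
```

```text
[ 0.56728231 -0.18687528  0.06959521] [320.68390563 237.65486603]
[(array([322.71333333, 230.88      ]), np.int32(150), array([ 0.5702, -0.1834,  0.022 ]))]
blob [323. 232.] 5429 circle mm 570.3 -185.1 r 28.3
blob [320. 334.] 3895 circle mm 569.2 -264.2 r 30.0
blob [137. 316.] 640 circle mm 446.9 -248.5 r 19.1
blob [487. 392.] 516 circle mm 695.0 -312.8 r 15.3
blob [145. 393.] 455 circle mm 436.5 -318.1 r 14.6
row [0.048 0.03  1.252] [-0.001  0.004  0.001] t 12.45
```

Call:
{"method": "arm_command", "body": {"targets": "0.05 -0.02 0.8 0 0 0 1;0.05 -0.02 1.25 0 0 0 1;0.05 -0.02 1.25 0 0 0 1;0.05 -0.02 1.25 0 0 0 0.5;0.05 -0.02 1.25 0 0 0 0.3;0.05 -0.02 1.25 0 0 0 0.3;0.05 -0.02 1.25 0 0 0 0.3;0.05 -0.02 1.25 0 0 0 0.3;0.05 -0.02 0 0 0 0 0.3;0.05 -0.02 -1.5 0 0 0 0.3"}}

```text
time: 13.7
position: [0.5698, -0.187, 0.1315]
eef_rot: [1.0, -0.0, -0.001, -0.0]
contact_force: [0.9, -0.7, -2.0]
gripper_width: 0.0493
```

Run:
```python
from h import *
F=[]
for i in range(3): im,c=grab('wrist'); F.append(ctrl.state()['contact_force'])
s=ctrl.state(); p=s['position']; print(p,s['gripper_width'],np.mean(F,0).round(1))
q=proj(c,p+[0,0,.003]); u0,v0=q.astype(int); print(q)
roi=im[v0-40:v0+40,u0-40:u0+40].astype(int); cv2.imwrite('pics/w8.png',cv2.resize(im[v0-80:v0+80,u0-80:u0+80],(480,480))[:,:,::-1])
go([.513,.2397,.209])
```

```text
[ 0.57242751 -0.18788567  0.13534068] 0.04941265941505891 [ 0.2 -0.1 -0.6]
[312.82468459 274.05761054]
row [ -1.475 -10.686  -1.874] [ 0.002 -0.007 -0.   ] t 13.85
```

View pics/w8.png

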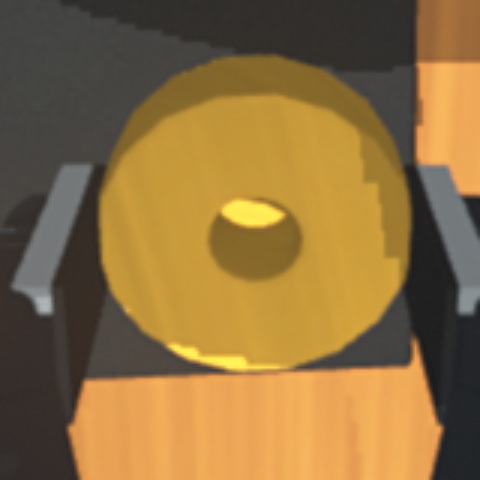

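Held, with the bore at (317,273), the same place relative to the TCP as ring 1. Moving over the spindle.

Call:
{"method": "arm_command", "body": {"targets": "-0.2 -0.3 -1.5 0 0 0 0.3;-1.48 -10.7 -1.9 0 0 0 0.3;-1.48 -10.7 -1.9 0 0 0 0.3;-1.48 -10.7 -1.9 0 0 0 0.3;-1.48 -10.7 -1.9 0 0 0 0.3;-1.48 -10.7 -1.9 0 0 0 0.3;-1.48 -10.7 -1.9 0 0 0 0.3;-1.48 -10.7 -1.9 0 0 0 0.3;-1.48 -10.7 -1.9 0 0 0 0.3;-1.48 -10.7 -1.9 0 0 0 0.3"}}

```text
time: 15.1
position: [0.5112, 0.2405, 0.2059]
eef_rot: [1.0, 0.0, -0.001, 0.001]
contact_force: [-1.0, -0.7, -1.6]
gripper_width: 0.0495
```

```bash
cat >> h.py <<'E'
def feel():
    F=[]
    for i in range(4): grab('top'); F.append(ctrl.state()['contact_force'])
    s=ctrl.state(); print("F",np.mean(F,0).round(2),"pos",s['position'].round(4),"w",round(s['gripper_width'],4),"t",round(s['time'],2))
E
python3 -c "
from h import *
feel(); go([.5128,.2402,.172])"
```

```text
F [ 0.06 -0.15 -3.07] pos [0.5117 0.2397 0.2069] w 0.0496 t 15.3
row [ 0.027 -0.013  0.872] [ 0.     0.    -0.002] t 15.3
```

Call:
{"method": "arm_command", "body": {"targets": "0.03 -0.01 0.4 0 0 0 0.3;0.03 -0.01 0.6 0 0 0 0.3;0.03 -0.01 0.75 0 0 0 0.3;0.03 -0.01 0.87 0 0 0 0.3;0.03 -0.01 0.87 0 0 0 0.3"}}

```text
time: 15.92
position: [0.5126, 0.2411, 0.172]
eef_rot: [1.0, 0.0, -0.0, 0.0]
contact_force: [0.1, 0.2, -2.4]
gripper_width: 0.0497
```

```bash
python3 -c "
from h import *
feel(); go([.5128,.236,.138]); go([.5128,.2354,.1225])"
```

```text
F [-0.17  0.09 -2.43] pos [0.5128 0.2412 0.1727] w 0.0494 t 16.12
row [-0.001  0.131  0.867] [-0.    -0.001  0.   ] t 16.12
row [-0.002  0.146  1.254] [-0.    -0.001  0.   ] t 16.12
```

Call:
{"method": "arm_command", "body": {"targets": "0 0.03 0.1 0 0 0 0.3;0 0.04 0.2 0 0 0 0.3;0 0.05 0.3 0 0 0 0.3;0 0.05 0.3 0 0 0 0.3"}}

```text
time: 16.62
position: [0.5125, 0.239, 0.1598]
eef_rot: [1.0, -0.0, -0.0, 0.0]
contact_force: [0.3, -0.3, -2.3]
gripper_width: 0.0494
```

```bash
python3 -c "
from h import *
feel()"
```

```text
F [-0.25  0.29 -2.98] pos [0.5128 0.2392 0.1604] w 0.0495 t 16.82
```

Clear of the tip. Continuing to contact and lowering until the spring carries the ring: TCP about 0.122, y 0.2354.

Call:
{"method": "arm_command", "body": {"targets": "0 0.03 0.2 0 0 0 0.3;0 0.06 0.4 0 0 0 0.3;0 0.08 0.55 0 0 0 0.3;0 0.09 0.65 0 0 0 0.3;0 0.09 0.75 0 0 0 0.3;0 0.09 0.83 0 0 0 0.3;0 0.09 0.91 0 0 0 0.3;0 0.09 0.96 0 0 0 0.3;0 0.09 0.96 0 0 0 0.3"}}

```text
time: 17.95
position: [0.5127, 0.2356, 0.122]
eef_rot: [1.0, 0.0, 0.0, -0.0]
contact_force: [-1.9, 0.7, 0.4]
gripper_width: 0.0496
```

```bash
python3 -c "
from h import *
feel()"
```

```text
F [-2.38  0.18  1.63] pos [0.5127 0.2356 0.1221] w 0.0495 t 18.15
```

There is side force, +z force too: I followed the lean too far back. Easing up and shifting.

Call:
{"method": "arm_command", "body": {"targets": "0 -0.03 -0.12 0 0 0 0.3;-0.02 -0.04 -0.12 0 0 0 0.3;-0.02 -0.04 -0.12 0 0 0 0.3"}}

```text
time: 18.52
position: [0.5122, 0.2372, 0.1268]
eef_rot: [1.0, -0.0, 0.0, -0.0]
contact_force: [1.6, 1.0, -0.8]
gripper_width: 0.0496
```

```bash
python3 -c "
from h import *
feel()
im,c=grab('wrist'); s,d=grab('scene')
g=np.hstack([cv2.resize(im[130:330,216:416],(400,400)),cv2.resize(s[155:225,300:370],(400,400),interpolation=2)])
cv2.imwrite('pics/w9.png',g[:,:,::-1])"
```

```text
F [ 1.55  0.42 -0.18] pos [0.5121 0.2372 0.1267] w 0.0495 t 18.73
```

View pics/w9.png

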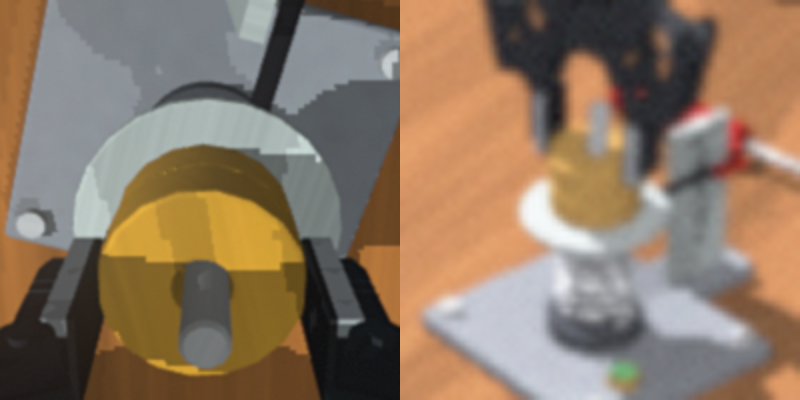

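Ring 2 sits on ring 1 with the spindle through both, and the vertical force is about zero. Nulling the side force, then releasing.

Call:
{"method": "arm_command", "body": {"targets": "0.008 0 0.02 0 0 0 0.3;0.008 0 0.02 0 0 0 0.5;0.008 0 0.02 0 0 0 0.65;0.008 0 0.02 0 0 0 0.8;0.008 0 0.02 0 0 0 1;0.008 0 0.02 0 0 0 1;0.01 0 -0.5 0 0 0 1;0.01 0 -1.5 0 0 0 1;0.01 0 -2.7 0 0 0 1;0.01 0 -2.7 0 0 0 1"}}

```text
time: 20.08
position: [0.5134, 0.2376, 0.2388]
eef_rot: [1.0, -0.0, 0.003, -0.001]
contact_force: [0.2, 0.6, -0.8]
gripper_width: 0.0852
```

Run:
```python
from h import *
feel()
for n in('wrist','scene'):
    im,c=grab(n,f'r2_{n}.png'); h=cv2.cvtColor(im,cv2.COLOR_RGB2HSV)
    u,v=proj(c,[.53,.315,.10]).astype(int); print(n,u,v)
    R0=slice(max(v-45,0),v+45),slice(u-50,u+50)
    red=((h[...,0]<8)|(h[...,0]>172))&(h[...,1]>150)&(h[...,2]>80)
    blk=im.max(2)<60
    for nm,m in(('red',red),('blk',blk)):
        k,l,s,ce=cv2.connectedComponentsWithStats(m[R0].astype(np.uint8))
        print(nm,[(ce[i].round(1)+[R0[1].start,R0[0].start],s[i][2:].tolist()) for i in range(1,k) if s[i][4]>8])
```

```text
F [-0.33  0.04 -0.62] pos [0.512  0.237  0.2334] w 0.0852 t 20.27
wrist 338 100
red [(array([350.1,  83.8]), [25, 40, 443])]
blk [(array([343.3, 123.4]), [17, 40, 244])]
scene 351 179
red [(array([343.3, 172.3]), [16, 10, 95]), (array([358.4, 180.8]), [5, 10, 21])]
blk [(array([321.7, 138.3]), [3, 10, 23]), (array([349.9, 138.4]), [17, 17, 110])]
```

Call:
{"method": "arm_command", "body": {"targets": "1.5 -0.3 0 0 0 0 1;2.9 -0.57 0.5 0 0 0 1;2.9 -0.57 2 0 0 0 1;2.9 -0.57 3.5 0 0 0 1;2.9 -0.57 3.8 0 0 0 1;2.9 -0.57 3.8 0 0 0 1;2.9 -0.57 3.8 0 0 0 1"}}

```text
time: 21.25
position: [0.6296, 0.2605, 0.0862]
eef_rot: [1.0, 0.0, 0.002, -0.001]
contact_force: [-0.2, 0.5, 2.0]
gripper_width: 0.0856
```

Run:
```python
from h import *
im,c=grab('wrist','side.png'); print(ctrl.state()['position'],c[2])
for z in(.108,.09,.08): print(z,proj(c,[.532,.312,z]))
h=cv2.cvtColor(im,cv2.COLOR_RGB2HSV)
red=((h[...,0]<8)|(h[...,0]>172))&(h[...,1]>150)&(h[...,2]>80)
k,l,s,ce=cv2.connectedComponentsWithStats(red.astype(np.uint8)); print([(ce[i].round(1),s[i].tolist()) for i in range(1,k) if s[i][4]>40])
```

```text
[0.62955465 0.2605174  0.08619783] [0.62983682 0.34164666 0.21546216]
0.108 [ 42.44004371 183.72196876]
0.09 [ 78.84675255 172.13084221]
0.08 [ 95.16369895 166.93587138]
[(array([ 82.1, 106.5]), [62, 94, 51, 30, 979]), (array([112.7, 141.9]), [99, 110, 30, 61, 1320])]
```

Run:
```python
import cv2
a=cv2.imread('pics/side.png')[90:230,30:190]; cv2.imwrite('pics/sidez.png',cv2.resize(a,None,fx=4,fy=4,interpolation=cv2.INTER_CUBIC))
```

```text
(no output)
```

View pics/sidez.png

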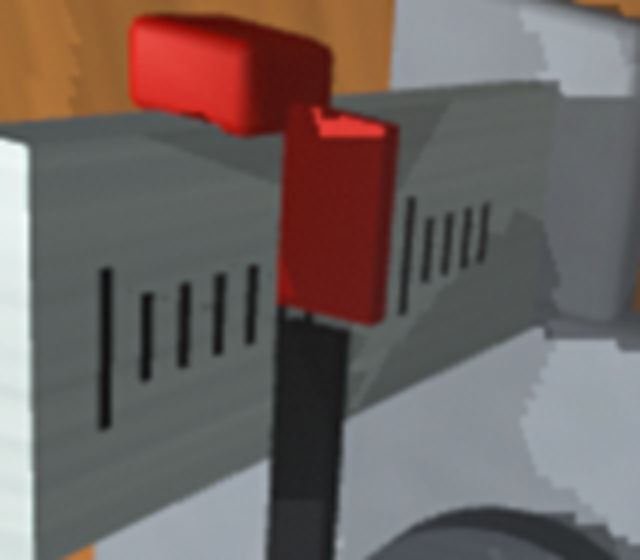

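Side view (up is left): red flag is at crop x 278–385 with its near end at y≈310. The pointer is at x 278–350, just below it. I need the face edges to compare heights.

Run:
```python
from h import *
im=cv2.imread('pics/side.png')[:,:,::-1].astype(int)
for r in (118,122,140,155,160,164,166,168,170,171,172,173,174,176,178,182,190):
    print(r,' '.join('%d,%d,%d'%tuple(p) for p in im[r,97:130]))
```

```text
118 80,20,16 80,21,16 79,19,15 79,19,16 82,21,16 96,20,17 105,23,17 107,23,18 104,21,15 104,23,18 107,23,18 149,37,31 195,52,45 138,33,27 97,20,16 94,19,15 92,19,13 96,23,17 118,32,27 114,38,35 102,42,39 90,48,45 82,53,50 79,66,64 78,76,74 77,78,77 79,80,78 78,82,80 78,84,82 79,84,82 79,84,83 81,84,82 81,84,81
122 79,18,15 79,21,18 79,25,23 82,26,23 95,20,17 105,20,17 105,21,14 106,23,18 105,22,17 104,20,16 102,20,16 99,20,16 134,32,25 211,57,50 228,61,54 225,61,53 224,61,52 223,60,52 224,61,54 223,60,52 224,62,54 224,61,54 224,60,53 225,60,53 226,60,53 227,61,53 227,61,52 223,59,52 199,52,45 124,32,27 82,22,19 81,19,16 80,40,38
140 95,100,98 95,102,100 96,95,92 103,53,51 103,20,15 104,22,17 104,22,17 104,23,19 104,23,19 104,24,19 104,22,18 104,24,18 103,22,16 104,22,17 104,24,20 104,25,21 104,24,20 104,24,20 105,23,21 107,27,24 105,24,20 106,24,21 105,26,21 105,24,21 106,26,22 106,25,23 105,26,24 95,26,23 84,27,24 80,23,21 81,29,28 87,63,62 93,95,93
155 89,99,97 97,94,92 118,58,56 123,28,24 108,20,16 103,24,18 103,24,21 103,22,17 103,23,18 104,24,20 104,24,21 104,24,21 103,24,20 104
[... 3521 characters left out ...]
,97 93,99,97 94,100,98 94,100,98 96,102,100 93,98,97 85,89,89 80,85,84 80,86,84
182 90,97,95 66,69,69 37,39,39 30,29,31 30,30,31 31,30,32 32,30,31 32,31,33 32,31,32 32,31,32 30,29,30 32,31,32 30,30,30 30,29,29 30,30,31 31,30,31 30,29,30 27,26,28 26,25,25 43,45,45 79,83,83 94,100,98 94,100,99 91,97,95 92,97,96 93,99,98 91,98,97 89,96,94 82,87,86 79,84,83 80,84,83 79,84,83 80,85,84
190 92,99,97 59,62,62 34,34,34 29,30,31 32,32,33 32,33,33 30,32,32 33,33,33 34,33,34 33,32,33 33,34,34 33,32,35 33,33,33 31,31,32 31,32,31 31,30,32 29,30,31 27,28,29 32,33,33 53,56,55 78,83,82 89,96,94 89,95,94 81,87,85 77,82,80 77,81,80 82,87,87 94,100,101 111,118,121 128,135,141 136,143,150 140,147,154 141,149,156
```

Run:
```python
from h import *
im,cam=grab('wrist')
def pl(cam,u,v,ax,yaw,rad):
    c,d=ray(cam,u,v); n=np.array([np.sin(yaw),np.cos(yaw),0]); l=np.array([np.cos(yaw),-np.sin(yaw),0])
    t=(rad-(c-ax)@n)/(d@n); p=c+d*t-ax; return (p@l*1000).round(1),(p[2]*1000).round(1)
ax=np.array([.5128,.2351,0])
# yaw from pointer left edge far along (top plane z~.088)
for z in(.086,.09): 
    a,b=onz(cam,99.3,172,z),onz(cam,98.3,190,z); print('yaw',np.degrees(np.arctan2(*(a-b)[:2])), 'tip mid',np.hypot(*(onz(cam,106,170,z)-ax)[:2]))
for yd in(18,21,24):
  y=np.radians(yd); print(yd,'ptr',[pl(cam,u,v,ax,y,.080) for u,v in((99.3,168),(113.7,172),(116.9,172.8))],'flag',[pl(cam,u,v,ax,y,.081) for u,v in((99.3,166),(122.7,170.6),(126.4,171))])
im=cv2.imread('pics/r2_wrist.png')[:,:,::-1].astype(int)
for r in list(range(88,112,2)): print(r,' '.join('%d,%d'%(p[0],p[1]) for p in im[r,330:368]))
```

```text
yaw 15.313479577044037 tip mid 0.08180348644897341
yaw 15.31347957704402 tip mid 0.08363466507094985
18 ptr [(np.float64(-2.5), np.float64(81.9)), (np.float64(3.5), np.float64(81.6)), (np.float64(4.8), np.float64(81.5))] flag [(np.float64(-2.5), np.float64(82.1)), (np.float64(6.1), np.float64(79.5)), (np.float64(7.3), np.float64(78.8))]
21 ptr [(np.float64(-6.4), np.float64(82.4)), (np.float64(-0.8), np.float64(81.5)), (np.float64(0.4), np.float64(81.1))] flag [(np.float64(-6.4), np.float64(82.7)), (np.float64(1.6), np.float64(79.1)), (np.float64(2.7), np.float64(78.1))]
24 ptr [(np.float64(-10.1), np.float64(83.3)), (np.float64(-4.8), np.float64(81.8)), (np.float64(-3.7), np.float64(81.3))] flag [(np.float64(-10.1), np.float64(83.6)), (np.float64(-2.6), np.float64(79.1)), (np.float64(-1.5), np.float64(78.1))]
88 129,133 129,135 131,137 138,145 143,151 143,153 141,151 144,154 166,178 194,208 201,216 200,215 201,216 202,217 204,220 202,219 173,187 121,106 119,38 126,26 127,31 127,32 127,31 127,31 126,30 127,30 126,29 127,29 126,28 119,41 103,60 97,66 97,66 97,66 95,64 93,62 91,60 94,6
[... 2283 characters left out ...]
2,207 166,177 112,118 88,92 82,85 53,53 35,32 36,33 37,35 39,35 46,37 56,44 76,54 95,62 103,66 102,69 102,70 100,68 98,65 98,65 98,66 97,65 98,66 98,65 96,64 95,64 97,65 101,68
108 144,153 144,152 154,164 189,201 205,219 206,220 205,219 205,219 205,220 207,221 194,208 136,144 95,98 84,86 62,62 41,38 36,32 37,34 36,34 35,32 34,34 52,40 89,61 100,67 103,70 102,69 102,69 99,67 98,66 96,65 99,67 98,66 97,66 97,64 96,64 95,64 99,67 100,67
110 143,152 146,154 166,177 194,207 202,215 202,215 203,217 206,219 207,221 205,219 172,183 114,120 87,90 77,78 51,49 38,34 36,34 38,34 37,32 36,34 45,37 76,54 97,67 101,68 103,70 103,70 102,69 101,68 98,66 98,66 99,67 100,67 98,66 97,64 97,65 96,65 98,66 102,69
```

Triangulating with the top and side views suggests the mark is still about 2 mm below the pointer. I'll check from a lower, tilted view.

Call:
{"method": "arm_command", "body": {"targets": "0 0 -0.3 0 0 0 0.3;0 -0.2 -0.3 0 -0.2 0 0.2;0 -0.2 -0.3 0 -0.4 0 0.2;0 -0.2 0 0 -0.5 0 0.2;0 -0.2 0.5 0 -0.5 0 0.2;0 -0.2 0.5 0 -0.5 0 0.2;0 -0.2 0.5 0 -0.5 0 0.2"}}

```text
time: 22.22
position: [0.6286, 0.2682, 0.0646]
eef_rot: [0.969, 0.0, -0.246, -0.0]
contact_force: [-0.1, -0.3, 0.5]
gripper_width: 0.017
```

Run:
```python
from h import *
im,c=grab('wrist','side2.png'); s=ctrl.state(); print(s['position'],s['eef_rot'].round(3),s['contact_force'],c[2]); np.savez('s2.npz',K=c[0],R=c[1],c=c[2])
l=np.array([np.cos(.28),-np.sin(.28),0]);n=np.array([np.sin(.28),np.cos(.28),0]); tip=np.array([.5128,.2351,.08])+.08*n
q=proj(c,tip); print(q,'per mm z',proj(c,tip+[0,0,.001])-q,'lat',proj(c,tip+.001*l)-q,'rad',proj(c,tip+.001*n)-q)
h=cv2.cvtColor(im,cv2.COLOR_RGB2HSV)
red=((h[...,0]<8)|(h[...,0]>172))&(h[...,1]>150)&(h[...,2]>70)
k,L,st,ce=cv2.connectedComponentsWithStats(red.astype(np.uint8)); print([(ce[i].round(1),st[i].tolist()) for i in range(1,k) if st[i][4]>40])
u,v=q.astype(int)
for r in range(v-24,v+34,3): print(r,u-22,' '.join('%d,%d'%(p[0],p[1]) for p in im[r,u-22:u+22]))
```

```text
[0.62862962 0.26829726 0.06562234] [ 0.969  0.    -0.245 -0.001] [-1.51393498 -0.18194123  0.75481356] [0.6907267  0.34948447 0.1782191 ]
[146.64443761 170.44752793] per mm z [-1.77039316  0.37721743] lat [1.23447562 0.70979795] rad [ 0.01644171 -1.71862326]
[(array([142.7, 136.3]), [117, 111, 43, 65, 1503])]
146 124 115,120 115,120 116,121 115,119 115,120 115,120 116,120 116,121 115,120 115,120 115,118 115,119 115,118 116,120 113,118 113,119 112,121 117,114 133,67 138,31 139,31 138,33 137,32 138,32 137,32 138,32 138,32 138,32 138,34 139,33 136,34 122,33 113,34 112,32 113,32 113,30 111,55 103,96 100,105 100,104 100,102 99,102 98,101 97,101
149 124 113,117 115,118 114,118 114,117 114,117 114,118 114,118 114,118 114,118 116,118 114,117 114,118 115,118 114,117 115,118 115,118 113,120 117,114 130,72 137,36 138,32 138,32 138,33 138,33 138,33 137,32 138,34 138,33 138,33 138,33 136,33 122,32 113,32 112,33 113,31 112,33 109,59 100,95 98,103 98,102 98,101 98,102 99,103 98,103
152 124 113,117 112,117 113,117 112,117 112,117 111,116 110,115 110,116 109,115 110,115 110,115 110,115 110,116 110,11
[... 4980 characters left out ...]
8,129 168,165 166,174 166,172
200 124 113,118 111,117 111,117 111,117 110,116 110,115 109,116 108,114 109,114 108,114 108,115 108,115 109,116 109,116 111,118 104,111 65,67 43,39 43,39 44,41 44,41 45,41 45,41 43,41 44,40 42,39 39,38 45,39 110,76 187,126 200,133 195,130 191,128 189,127 189,126 191,127 194,130 197,132 197,129 191,128 179,140 167,166 164,174 165,173
203 124 108,115 109,115 108,115 108,115 108,116 108,117 107,116 108,117 110,117 116,117 123,117 128,117 145,119 166,124 182,128 176,120 109,77 51,43 42,40 44,40 43,41 45,41 45,42 44,41 43,40 42,38 39,38 44,39 110,76 189,126 201,133 195,129 192,128 189,128 189,127 191,128 192,129 196,132 197,132 194,130 182,141 168,167 164,173 164,172
```

Low view: pointer top face is centred at u≈143.5 and the flag at u≈148.5, at 1.77 px/mm. Both views put the mark 2–3 mm below the pointer, so a third ring is needed.

```bash
python3 -c "
from h import *
go([.63,.25,.20]); go([.45,-.1,.20]); go([.442,-.275,.12])"
```

```text
row [-1.568  0.453 -2.972] [-0.001  0.496  0.001] t 22.27
row [-5.534  9.202 -0.84 ] [-0.001  0.496  0.001] t 22.27
row [-4.762 13.579  1.011] [-0.001  0.496  0.001] t 22.27
```

Call:
{"method": "arm_command", "body": {"targets": "-1.55 0.45 -3 0 0.2 0 0.3;-1.55 0.45 -3 0 0.4 0 0.5;-1.55 0.45 -3 0 0.5 0 0.8;-5.5 9.2 -0.85 0 0.5 0 1;-5.5 9.2 -0.85 0 0.5 0 1;-5.5 9.2 -0.85 0 0.5 0 1;-5.5 9.2 -0.85 0 0.5 0 1;-4.76 13.58 1 0 0.5 0 1;-4.76 13.58 1 0 0.5 0 1;-4.76 13.58 1 0 0.5 0 1"}}

```text
time: 23.52
position: [0.4725, -0.1501, 0.1541]
eef_rot: [1.0, 0.0, 0.003, 0.001]
contact_force: [1.3, -0.9, -0.4]
gripper_width: 0.0853
```

Run:
```python
from h import *
go([.442,-.275,.07])
im,c=grab('wrist','w10.png'); print(ctrl.state()['position']); rings(im,c,.022)
go([.442,-.275,.07])
```

```text
row [-0.776  3.119  2.105] [ 0.002 -0.006  0.001] t 23.52
[ 0.47016396 -0.15531206  0.1519559 ]
blob [398. 306.] 1173 circle mm 565.9 -267.3 r 32.1
blob [286. 306.] 2218 circle mm 443.2 -270.3 r 31.5
blob [146. 392.] 505 circle mm 280.4 -383.0 r 23.2
blob [487. 392.] 507 circle mm 670.3 -385.1 r 23.6
row [-0.699  2.987  2.059] [ 0.004 -0.003 -0.003] t 23.57
```

Call:
{"method": "arm_command", "body": {"targets": "-0.7 2.99 1 0 0 0 1;-0.7 2.99 1 0 0 0 1;-0.7 2.99 2.05 0 0 0 1;-0.7 2.99 2.05 0 0 0 1;-0.7 2.99 2.05 0 0 0 1"}}

```text
time: 24.2
position: [0.4462, -0.2678, 0.0725]
eef_rot: [1.0, 0.0, 0.002, 0.001]
contact_force: [-0.4, 0.3, 0.4]
gripper_width: 0.0856
```

Run:
```python
from h import *
im,c=grab('wrist','w11.png'); print(ctrl.state()['position']); rings(im,c,.022)
u0,v0=proj(c,[.442,-.274,.022]).astype(int)
roi=im[v0-25:v0+25,u0-25:u0+25].max(2)
n,l,st,ce=cv2.connectedComponentsWithStats((roi<110).astype(np.uint8)); print([(ce[i]+[u0-25,v0-25],st[i][4],onz(c,*(ce[i]+[u0-25,v0-25]),.022).round(4)) for i in range(1,n) if st[i][4]>15])
go([.442,-.276,.0197])
```

```text
[ 0.44655207 -0.26789594  0.07264157]
blob [502. 232.] 5744 circle mm 564.9 -269.5 r 30.9
blob [310. 237.] 5129 circle mm 443.3 -273.1 r 28.8
blob [146. 392.] 517 circle mm 313.7 -402.9 r 16.0
blob [487. 392.] 518 circle mm 581.6 -403.3 r 16.2
[(array([310.24786325, 236.94871795]), np.int32(117), array([ 0.4432, -0.2717,  0.022 ]))]
row [-0.119  0.2    1.324] [ 0.002 -0.004  0.001] t 24.25
```

Call:
{"method": "arm_command", "body": {"targets": "-0.11 0.18 0.8 0 0 0 1;-0.11 0.18 1.32 0 0 0 1;-0.11 0.18 1.32 0 0 0 1;-0.11 0.18 1.32 0 0 0 0.5;-0.11 0.18 1.32 0 0 0 0.3;-0.11 0.18 1.32 0 0 0 0.3;-0.11 0.18 1.32 0 0 0 0.3;-0.11 0.18 1.32 0 0 0 0.3;-0.11 0.18 0 0 0 0 0.3;-0.11 0.18 -1.5 0 0 0 0.3"}}

```text
time: 25.5
position: [0.4404, -0.275, 0.1306]
eef_rot: [1.0, 0.0, -0.001, -0.0]
contact_force: [0.8, -0.4, -2.1]
gripper_width: 0.0499
```

Run:
```python
from h import *
feel(); im,c=grab('wrist','w12.png'); s=ctrl.state(); p=s['position']
q=proj(c,p+[0,0,.003]); u0,v0=q.astype(int); print(q)
for v in range(v0-16,v0+18,2): print(v,im[v,u0-20:u0+28:2].max(1))
go([.5128,.2404,.205])
```

```text
F [ 0.57 -0.07 -1.3 ] pos [ 0.4417 -0.2758  0.1309] w 0.0497 t 25.7
[313.16766483 276.10039776]
260 [251 252 252 252 253 254 254 254 253 253 252 252 252 252 251 251 251 251
 251 251 251 251 251 252]
262 [214 253 253 228 183 185 186 185 182 253 253 252 252 252 252 252 252 251
 251 251 251 251 252 251]
264 [211 255 254 253 188 189 189 188 185 227 252 251 249 251 251 252 252 252
 252 251 251 251 252 252]
266 [186 187 184 186 188 189 189 194 213 222 222 224 220 217 209 202 185 185
 252 252 252 252 252 252]
268 [189 188 188 189 188 191 193 232 230 226 226 224 221 218 213 211 213 190
 252 254 254 254 254 253]
270 [188 188 188 190 191 185 137 224 232 227 226 224 221 220 213 214 206 145
 142 179 183 182 180 181]
272 [188 187 188 190 192 143 120 124 162 220 225 226 225 216 208 176 134 121
 119 156 184 184 185 184]
274 [188 187 189 192 178 122 123 125 124 129 138 147 152 137 129 125 124 124
 121 125 178 183 183 183]
276 [187 188 190 191 151 122 124 126 126 126 129 128 129 128 128 127 126 125
 123 117 167 181 182 186]
278 [187 188 190 189 146 124 124 126 127 126 127 129 129 130 130 128 127 125
 123 116 159 180 183 187]
280 [187 188 190 188 144 124 124 126 126 127 127 127 129 129 127 128 127 125
 122 117 160 180 184 188]
282 [188 189 190 188 153 125 126 125 127 127 127 126 128 130 128 127 127 124
 121 121 167 181 186 187]
284 [188 188 189 187 178 130 127 126 126 127 128 127 126 126 127 126 125 124
 119 135 176 183 187 186]
286 [189 188 188 187 187 148 127 127 126 126 127 127 128 126 125 124 124 122
 124 162 180 186 187 188]
288 [188 188 187 187 189 182 145 128 127 127 127 128 127 127 126 124 123 125
 156 177 184 187 186 188]
290 [187 188 186 188 191 186 178 151 133 128 127 126 126 127 128 126 139 163
 176 182 185 187 187 189]
292 [187 186 186 190 191 188 184 181 172 151 143 138 134 139 146 167 177 177
 180 184 187 186 188 190]
row [  1.796 -12.894  -1.892] [-0.  0.  0.] t 25.75
```

This ring sits about 1.5 mm toward −y in the grip, so I'll offset the TCP by +1.5 mm in y.

Call:
{"method": "arm_command", "body": {"targets": "0.2 -0.3 -1.5 0 0 0 0.3;1.8 -12.93 -1.9 0 0 0 0.3;1.8 -12.93 -1.9 0 0 0 0.3;1.8 -12.93 -1.9 0 0 0 0.3;1.8 -12.93 -1.9 0 0 0 0.3;1.8 -12.93 -1.9 0 0 0 0.3;1.8 -12.93 -1.9 0 0 0 0.3;1.8 -12.93 -1.9 0 0 0 0.3;1.8 -12.93 -1.9 0 0 0 0.3;1.8 -12.93 -1.9 0 0 0 0.3"}}

```text
time: 27.0
position: [0.5122, 0.245, 0.2028]
eef_rot: [1.0, 0.002, -0.002, 0.001]
contact_force: [-1.0, 0.2, -4.4]
gripper_width: 0.0498
```

```bash
python3 -c "
from h import *
feel(); go([.5126,.2419,.162])"
```

```text
F [-0.23 -0.73 -3.15] pos [0.5127 0.2408 0.2046] w 0.0495 t 27.2
row [-1.000e-03 -2.900e-02  1.064e+00] [ 0.001  0.002 -0.   ] t 27.2
```

Call:
{"method": "arm_command", "body": {"targets": "0 -0.02 0.5 0 0 0 0.3;0 -0.02 0.8 0 0 0 0.3;0 -0.02 0.93 0 0 0 0.3;0 -0.02 1.06 0 0 0 0.3;0 -0.02 1.06 0 0 0 0.3"}}

```text
time: 27.82
position: [0.513, 0.2424, 0.1632]
eef_rot: [1.0, -0.0, -0.0, 0.0]
contact_force: [-0.6, -0.9, -3.1]
gripper_width: 0.0494
```

```bash
python3 -c "
from h import *
feel()"
```

```text
F [-0.19 -0.68 -3.17] pos [0.5131 0.2425 0.1636] w 0.0495 t 28.02
```

Call:
{"method": "arm_command", "body": {"targets": "0 0.01 0.15 0 0 0 0.3;0 0.02 0.3 0 0 0 0.3;0 0.03 0.42 0 0 0 0.3;0 0.03 0.42 0 0 0 0.3"}}

```text
time: 28.52
position: [0.5129, 0.2412, 0.1459]
eef_rot: [1.0, -0.0, -0.0, 0.0]
contact_force: [-0.2, -0.9, -3.5]
gripper_width: 0.0496
```

```bash
python3 -c "
from h import *
feel()"
```

```text
F [-0.42 -1.53 -2.71] pos [0.513  0.2413 0.1466] w 0.0495 t 28.73
```

Call:
{"method": "arm_command", "body": {"targets": "0 0.02 0.08 0 0 0 0.3;0 0.02 0.15 0 0 0 0.3;0 0.02 0.21 0 0 0 0.3;0 0.02 0.27 0 0 0 0.3;0 0.02 0.27 0 0 0 0.3"}}

```text
time: 29.35
position: [0.5131, 0.2406, 0.1356]
eef_rot: [1.0, 0.0, 0.0, -0.0]
contact_force: [-0.9, -0.3, -1.5]
gripper_width: 0.0496
```

```bash
python3 -c "
from h import *
feel()"
```

```text
F [-0.38 -0.92 -1.77] pos [0.5131 0.2405 0.1358] w 0.0496 t 29.55
```

Partly carried (−1.8 N). Another 5–6 mm should unload the rest.

Call:
{"method": "arm_command", "body": {"targets": "0 0.01 0.06 0 0 0 0.3;0 0.01 0.12 0 0 0 0.3;0 0.01 0.16 0 0 0 0.3;0 0.01 0.16 0 0 0 0.3"}}

```text
time: 30.05
position: [0.5132, 0.2403, 0.1293]
eef_rot: [1.0, 0.0, 0.0, -0.0]
contact_force: [0.5, 1.3, 0.4]
gripper_width: 0.0496
```

```bash
python3 -c "
from h import *
feel()"
```

```text
F [-0.41  1.5   0.3 ] pos [0.5131 0.2402 0.1294] w 0.0497 t 30.25
```

Carried now (Fz≈+0.3 N). Releasing and rising clear.

Call:
{"method": "arm_command", "body": {"targets": "0 -0.006 0 0 0 0 0.3;0 -0.006 0 0 0 0 0.5;0 -0.006 0 0 0 0 0.65;0 -0.006 0 0 0 0 0.8;0 -0.006 0 0 0 0 1;0 -0.006 0 0 0 0 1;0 0 -0.5 0 0 0 1;0 0 -1.5 0 0 0 1;0 0 -2.6 0 0 0 1;0 0 -2.6 0 0 0 1"}}

```text
time: 31.5
position: [0.5141, 0.2407, 0.2371]
eef_rot: [1.0, -0.0, 0.003, -0.001]
contact_force: [-0.6, 0.4, -0.5]
gripper_width: 0.0853
```

Run:
```python
from h import *
feel(); im,c=grab('wrist','f_w.png'); grab('scene','f_s.png'); t,e=grab('top','f_t.png')
rings(im,c,.134); print('mat rings top:'); 
h=cv2.cvtColor(t,cv2.COLOR_RGB2HSV); m=((h[...,1]>90)&(h[...,2]>90)&(h[...,0]<35)); m[:185]=0;m[285:]=0;m[:,:395]=0;m[:,465:]=0
k,l,s,ce=cv2.connectedComponentsWithStats(m.astype(np.uint8)); print([ce[i].round(1) for i in range(1,k) if 100<s[i][4]<600])
go([.63,.2605,.0862])
```

```text
F [ 0.13 -0.08 -0.76] pos [0.5128 0.24   0.232 ] w 0.0852 t 31.7
blob [147. 394.] 308 circle mm 343.5 44.9 r 18.9
mat rings top:
[array([432.7, 189.2]), array([446.2, 209.2]), array([430.2, 280. ])]
row [ 2.937 -0.515  3.645] [ 0.001  0.002 -0.   ] t 31.85
```

Call:
{"method": "arm_command", "body": {"targets": "1.5 -0.3 0 0 0 0 1;2.94 -0.52 0.5 0 0 0 1;2.94 -0.52 2 0 0 0 1;2.94 -0.52 3.4 0 0 0 1;2.94 -0.52 3.65 0 0 0 1;2.94 -0.52 3.65 0 0 0 1;2.94 -0.52 3.65 0 0 0 1"}}

```text
time: 32.72
position: [0.6319, 0.2615, 0.0908]
eef_rot: [1.0, 0.0, 0.002, -0.001]
contact_force: [-0.2, 0.0, 0.3]
gripper_width: 0.0855
```

Run:
```python
from h import *
im,c=grab('wrist','f_side.png'); print(ctrl.state()['position'])
for r in (150,160,164,172,176,180,184,190): print(r,' '.join('%d,%d'%(p[0],p[1]) for p in im[r,95:145]))
h=cv2.cvtColor(im,cv2.COLOR_RGB2HSV)
m=((h[...,1]>110)&(h[...,2]>90)&(h[...,0]>12)&(h[...,0]<32)); k,l,s,ce=cv2.connectedComponentsWithStats(m.astype(np.uint8)); print([(ce[i].round(),s[i].tolist()) for i in range(1,k) if s[i][4]>300])
for z in (.0785,.0965,.1145,.1325): print(z,proj(c,[.513,.237,z]).round())
```

```text
[0.63182971 0.2614817  0.09065151]
150 91,98 90,97 90,96 90,96 89,97 90,96 104,80 127,44 132,23 127,21 114,25 105,24 104,24 105,24 104,25 103,24 104,23 105,24 105,26 105,26 104,24 104,24 105,26 105,27 104,26 105,26 105,26 104,25 105,27 103,26 88,24 81,23 81,24 81,43 82,81 79,85 69,71 42,42 48,47 77,81 84,90 75,79 47,47 52,52 85,90 89,94 64,66 46,46 72,76 92,97
160 28,25 52,54 87,92 94,101 88,98 95,94 119,60 129,29 131,25 130,23 131,27 130,25 132,27 127,26 109,24 103,25 104,26 104,26 105,27 104,26 105,28 104,25 105,27 105,26 106,28 104,27 105,26 106,29 102,26 94,27 83,27 80,23 81,38 79,68 80,84 75,79 44,45 45,46 83,89 94,100 88,94 65,68 66,69 89,94 95,101 94,100 92,98 93,98 94,100 92,98
164 30,29 59,63 88,93 92,99 89,100 99,94 127,53 133,23 132,24 132,26 131,25 131,26 130,26 132,26 128,25 114,26 104,25 104,27 104,25 105,27 104,27 105,28 104,26 105,27 105,28 104,28 105,28 105,28 102,26 89,27 81,24 81,26 82,48 82,81 81,88 69,72 42,42 54,56 88,93 95,101 92,99 92,98 92,99 92,98 92,98 92,99 93,99 93,99 94,99 93,100
172 37,37 72,77 91,97 95,101 92,99 77,82 42,43 39,39 74,77 93,98 96,101 95,
[... 1115 characters left out ...]
8,83 83,88 95,100 111,116 128,134 136,142 140,147 140,147 140,146 139,145 138,145
190 95,100 95,102 96,103 96,104 97,104 97,104 95,101 96,102 95,101 94,101 93,100 94,100 95,101 95,101 95,101 95,100 94,100 95,102 90,96 65,69 38,40 32,33 34,35 34,34 34,34 35,36 33,35 37,36 35,35 34,35 34,35 35,36 34,33 30,30 35,36 79,82 132,140 142,150 141,149 140,147 139,147 138,145 137,144 137,144 138,145 138,145 137,145 138,145 136,143 137,144
[(array([330., 185.]), [0, 0, 640, 400, 131859]), (array([ 21., 364.]), [0, 331, 53, 69, 1992]), (array([487., 392.]), [471, 381, 35, 19, 448]), (array([146., 392.]), [129, 382, 34, 18, 418])]
0.0785 [ 95. 303.]
0.0965 [ 70. 326.]
0.1145 [ 38. 356.]
0.1325 [ -3. 394.]
```

The pointer is now clearly below the mark: its upper edge moved from u≈99 to u≈115.5 while the flag stayed put. Handing in.

```bash
python3 -c "
from h import *
print(ctrl.close_job())"
```

```text
the job is handed in; nothing more can be done
None
```

I set three brass rings over the spindle one at a time, lowering each until the spring carried it before letting go. The third was the first to bring the pointer down to the red mark. I handed the job in at about 33 s with the gripper clear of everything.

- **After two rings:** the pointer was still about 2.5 mm above the mark. Two side views gave between 2 and 3 mm.
- **After three rings:** the pointer is about 8 mm below the mark in the side view. The flag showed no shift.
- **Pan:** about 29 mm of sink is expected with three rings. I did not measure it, but nothing suggested the pan came near its stop.
- **Fourth ring:** it is still in its place on the mat.
- **Forces:** the highest I read was 7.6 N upward, while gripping the first ring on the mat. On the spindle the side force reached about 2.4 N. That was while lowering ring 2, when I followed the lean too far back; I eased up and re-centred before releasing.

I only judged the final stack of rings from force readings and the pointer, because I had no picture views left by then. I did not look again at the pliers, bin or screwdriver at the end; no move went near the first two, and the closest to the screwdriver was the side look at the mark.

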